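# Fit and clamp the sliding jaw of a battery-pack holder

## Task

The battery pack is already standing on the dovetail rail against the holder's fixed jaw and must be gripped for soldering. Set the solvent can aside on the bench, fetch the sliding jaw that stands behind it in the tray, slide it onto the rail from the open end until its jaw rests against the pack, and press its side clamp knob's handle down fully tight. Then stand the can back where it was in the tray, leaving the pack and the other things on the bench undisturbed.

Things in the scene. Friction and masses are not known exactly. Their poses are not given: they have to be found in the camera images.
- holder: Holder fixed to the bench: dark steel base 225 x 90 x 12 mm, male aluminium dovetail rail 240 mm long on it along x. Origin: on the bench under the rail's middle, z up. +x points to the fixed jaw (upright block, face at x = 98 mm, top 90 mm above the bench), -x to the rail's open end. The base plate starts 15 mm in from the open end.
- rail_mouth (a point): Centre of the rail's open end, at the height of the rail's flat top, 36 mm above the bench (holder x = -120 mm); axes as the holder's. Rail 54 mm wide at its top, 26 mm at its foot (60 degree flanks). Its last 20 mm taper as a lead-in: at the tip 4.5 mm lower and about 5 mm narrower on each side.
- pack_center (a point): Centre of the battery pack, a loose block of twelve upright pink round cells between two black plastic holders, 80 (x) x 60 (y) x 70 mm high, 0.58 kg, standing on the rail against the fixed jaw (gap about 1 mm). Axes as the holder's; its end face towards the open end is at x = -40 mm.
- tray: Shallow black tray fixed to the bench, 230 (x) x 140 (y) mm, rim 14 mm high, walls 4 mm; origin under its centre, inner floor 4 mm above the bench. Its -x side faces the robot: the can stands there, the sliding jaw behind it at +x.
- can_center (a point): Middle of the straight body of a round pale metal solvent can, 60 mm diameter, 120 mm high to the shoulder, 142 mm with its black cap, 0.18 to 0.42 kg; this point is on its axis, 60 mm above its foot.
- carriage_grip (a point): The sliding jaw, a loose aluminium casting of about 0.5 to 0.7 kg: saddle with a dovetail channel below, upright post on it, jaw plate in front. This point is inside the post where to grip it, 62 mm above the saddle's underside and 25 mm below the post's top. The post is 36 mm wide (y), from x = -20 to +24 mm of this point. +x is the way the jaw looks, z up; clamp knob on the -y side.
- carriage: The same sliding jaw; origin under the saddle, axes as above. Saddle x = -45 to 38 mm, 78 mm wide (y), 33 mm high; jaw plate 64 mm wide, 85 mm high at x = 29 to 42. Grip point at x = 6, z = 62 mm. Seated on the rail, the underside is 17 mm above the bench, the grip point thus 79 mm, and y = 0 in the holder's frame; with the clamp loose there is 2.5 mm play to each side and 4 mm of lift.
- jaw_face (a point): Centre of the sliding jaw's rubber face (60 x 50 mm), 36 mm in +x of carriage_grip and 5 mm lower; axes as carriage_grip's.
- clamp_lever (a joint): Angle (rad) of the black handle of the side clamp knob: 0 loose, handle 45 degrees above level; turns down to 0.96 at its stop, 10 degrees below level. It draws a brass strip against the rail, which bites from about 0.9; tight is above 0.91. It stays where left; on the rail it takes 0.15 to 0.3 N m, that is 4 to 8 N pressed straight down 38 mm from the axis.
- lever_axis (a point): On the clamp knob's turning axis (along the carriage's y), at the middle of the handle's thickness: 32 mm in -x, 52 mm in -y and 47 mm below carriage_grip; axes as carriage_grip's.
- lever_end (a point): Centre of the round end of the handle (15 mm diameter; the arm is 11 mm thick), 60 mm from the knob's axis on the carriage's -x side.
- multimeter_center (a point): Centre of a blue multimeter lying on the bench, 190 x 90 x 42 mm. Leave it alone.
- reel_center (a point): Centre of a solder reel standing on its flange, 69 mm diameter, 56 mm high. Leave it alone.
- tip_cleaner_center (a point): Centre of a round black tip cleaner with brass wool, 72 mm diameter, 34 mm high. Leave it alone.
Not all that is in view belongs to the job. Leave any orange look-alike of the carriage alone.

How it is judged:
On the way, in this order (a step that is already met when the one before it is completed fails the run):
1. the can stands upright on the bench, at least 90 mm from its place, the sliding jaw not yet moved (distance of can_center from where it was at the start of the episode above 0.09 m and angle between can_center's own z axis and vertical below 0.1 rad and height (world z) of can_center between 0.05 and 0.072 m and distance of carriage_grip from where it was at the start of the episode below 0.03 m), for 0.2 s.
2. the sliding jaw is on the dovetail near the open end, its knob loose (y of carriage_grip in the frame of holder between -0.006 and 0.006 m and z of carriage_grip in the frame of holder between 0.073 and 0.086 m and angle between the x axis of carriage_grip and the x axis of holder, either way round below 0.06 rad and angle between carriage_grip's own z axis and vertical below 0.06 rad and x of carriage_grip in the frame of holder between -0.11 and -0.03 m and value of joint clamp_lever below 0.5 rad), for 0.1 s.
3. the sliding jaw has been slid along the rail up to the pack, its knob still loose (y of carriage_grip in the frame of holder between -0.006 and 0.006 m and z of carriage_grip in the frame of holder between 0.073 and 0.086 m and angle between the x axis of carriage_grip and the x axis of holder, either way round below 0.06 rad and angle between carriage_grip's own z axis and vertical below 0.06 rad and x of jaw_face in the frame of pack_center between -0.0435 and -0.036 m and value of joint clamp_lever below 0.5 rad), for 0.1 s.
4. the side clamp knob is tight with the jaw at the pack (y of carriage_grip in the frame of holder between -0.006 and 0.006 m and z of carriage_grip in the frame of holder between 0.073 and 0.086 m and angle between the x axis of carriage_grip and the x axis of holder, either way round below 0.06 rad and angle between carriage_grip's own z axis and vertical below 0.06 rad and x of jaw_face in the frame of pack_center between -0.0435 and -0.036 m and value of joint clamp_lever above 0.91 rad), for 0.2 s.
At the end, for the whole second after the job is handed in: Sliding jaw level on the rail (6 mm sideways, 6 mm in height), its face within 3.5 mm of the pack's end, clamp knob above 0.91 rad; can upright within 30 mm of where it first stood; pack within 12 mm of its start and upright; the other things not shifted more than 30 mm (all of step 4 and distance of can_center from where it was at the start of the episode below 0.03 m and angle between can_center's own z axis and vertical below 0.06 rad and distance of pack_center from where it was at the start of the episode below 0.012 m and angle between pack_center's own z axis and vertical below 0.05 rad); the robot touches nothing.
It fails at once if the multimeter is shifted more than 30 mm (distance of multimeter_center from where it was at the start of the episode above 0.03 m).
It fails at once if the reel is shifted more than 30 mm (distance of reel_center from where it was at the start of the episode above 0.03 m).
It fails at once if the tip cleaner is shifted more than 30 mm (distance of tip_cleaner_center from where it was at the start of the episode above 0.03 m).
It fails at once if the pack is shifted more than 20 mm or tipped (distance of pack_center from where it was at the start of the episode above 0.02 m or angle between pack_center's own z axis and vertical above 0.2 rad).
It fails at once if the can is knocked over (angle between can_center's own z axis and vertical above 0.6 rad).
It also fails if it takes over 72 s, if anything falls off the work surface, if the arm or the gripper's body presses on something with over 40 N, if the wrist force passes 120 N, or if a joint passes its speed limit or range.

## Robot

A 6-joint arm with a two-finger parallel gripper is mounted at the origin on the work surface. World frame = base frame: x ahead of the robot, y to its left, z up, the work surface at z = 0. Lengths are in m, angles in rad, forces in N, time in s.
With the tool pointing down it reaches from about 0.25 to 0.775 m from the base axis. Payload 4 kg.
Tool frame: the origin (TCP) lies at the centre of the arm's flange, where the gripper is bolted on; the fingertips stand 199 mm ahead of it and the grasp point (between the pads) lies 180 mm ahead of it; z points along the fingers, y is the line along which they close (so a half turn about z gives the same grasp; the last joint's range is limited). The gripper opens to 94 mm and grips with 3 to 60 N. Pads are 16 mm wide; open, the fingers measure 119 mm over their backs; the gripper's body (75 mm by 177 mm) begins 78 mm behind the grasp point.
Start: joints at [-1.215, 0.087, 1.371, -0, 1.684, -0.103], TCP at [0.244, -0.493, 0.405] pointing down, gripper open.
Joint ranges: [-3.1, 3.1], [-0.76, 2.03], [0.27, 2.55], [-1.08, 4.22], [0.17, 2.65], [-2.57, 2.57]. Speed limits (rad/s): [2.79, 2.79, 3.14, 3.14, 3.14, 3.14].

## Interface

Orientations are given as [roll, pitch, yaw] about the fixed x, y, z axes, in that order (R = Rz(yaw) Ry(pitch) Rx(roll)).
In Python, from bench import robot, eyes, models gives the robot as it stands.
- The arm moves only by the tool step_arm, never from a script. Its argument "commands" is a list that holds one entry, the list of rows, each a list of 7 numbers: the shift along the tool's x, y, z in mm, then the turn, a rotation vector about the tool's x, y, z in rad, then the finger opening in mm, from 0 to 94. In form: [[[tx, ty, tz, wx, wy, wz, gripper], ...]]. A call has 1 to 20 rows; each row shifts and turns the commanded pose from where the row before left it, along the tool's axes as they then stand; what a row does not reach is not made up. A row lasts 1/8 s, in which the tool goes at most 62.5 mm and 10.7 degrees, less where a joint would pass 70% of its speed; a pose out of reach is approached as far as the arm can. A call is refused whole if a number of a shift passes 62.5 or a number of a turn 0.188, either way. A call with a gripper value outside its range is refused whole. The fingers move at their own pace and stop on an object; the grip force is fixed at half the most. Time passes only in rows, so rows that do not move let the fingers close. It gives the time, the measured TCP pose, the force, the opening and the grip force at its end, in the units of the state.
- robot.get_obs(): the state, without advancing time (a new reading comes with each control period).
- eyes.snapshot(name): name is "scene" or "top" or "wrist"; returns a dict with "color" (480x640x3 uint8, red, green, blue), "camera_matrix" (3x3 intrinsics, pixels), "eye" and "rotation" of the camera in the world; the wrist camera has in their place "tool_from_camera" (4x4, takes a point from camera to tool coordinates, whose origin is the TCP and whose axes are the flange's). Camera axes: x right, y up, looking along -z (the intrinsics and any distortion apply to the point x, -y, -z); pixel columns grow to the right and rows downward; lengths in m; the calibration is good to about 2 mm. A picture is of the moment at which its call begins: read the wrist's pose just before it. There is no depth.
- robot.close_job(): hands the job in; it is judged then, once.
Trained networks look in a picture, given as the dict that the camera call returned (one of the last four; its "shot" number tells which), for a name from the list of things; names that differ only in an ending like _2 or _b are one class to them, and where a whole thing is asked for, a point or a joint stands for the part that bears it (a point fixed in the world has none). Each returns a list of dicts, best first, with "confidence" (0 to 1); they miss things now and then, are a little off and sometimes report something else, mostly with a low value. They report only what shows in the picture. A call takes as long as a camera call. They do not tell look-alikes from the thing itself.
- models.masks_of(picture, query): "mask" (480x640 bool, what is visible of it) and "xy" ([column, row] in pixels, amid what is visible of it).
- models.tip_of(picture, query): "xy" ([column, row] in pixels: a listed point, or the origin of a listed thing).
The state is a dict: "time": time; "joint_positions": joint angles; "qvel": joint speeds; "joint_torque": joint torques, N m; "tool_pos": TCP position; "ee_rot": TCP orientation; "wrist_force": force on the tool from outside, world axes, zero at the start; "wrist_torque": the same for the moment, N m; "width": finger opening in m; "finger_force": force on a finger pad.
Only numpy, scipy, OpenCV 4.12 (cv2) and the standard library are available. Lean on these libraries where they do the work, as an engineer would, in place of code of your own. Each camera call takes 0.05 s, during which the arm holds its last target. There are 200 camera calls.

## Working session

There is one attempt and no reset: what is moved stays moved. The work goes in short steps, Python scripts to look and compute and a tool call to move; the robot and the scene stay as the last step left them, time stands still between calls to the robot, and variables do not carry over. Pictures are saved under pics/ and viewed, at most 10 in all, crops included, and the job is handed in when it is done.

Besides the shell and the picture viewer there is one more tool, called as name([rows], argument=value, ...), one row to a line, values as JSON. step_arm: Moves the arm, as the interface text tells. Its arguments: {"type":"object","properties":{"commands":{"type":"array"}},"required":["commands"]}

```bash
mkdir -p pics; ls
cat > h.py <<'E'
import numpy as np, cv2
from scipy.spatial.transform import Rotation as Ro
from bench import robot, eyes, models
def save(s,n): cv2.imwrite('pics/'+n,s['color'][:,:,::-1])
def ray(s,xy,obs=None):
    K=np.array(s['camera_matrix']); d=np.linalg.inv(K)@[xy[0],xy[1],1]; d=np.array([d[0],-d[1],-d[2]])
    if 'eye' in s: return np.array(s['eye']),np.array(s['rotation'])@d
    T=np.array(s['tool_from_camera']); R=Ro.from_euler('xyz',obs['ee_rot']).as_matrix()
    return R@T[:3,3]+obs['tool_pos'], R@T[:3,:3]@d
def atz(s,xy,z,obs=None):
    o,d=ray(s,xy,obs); return o+d*(z-o[2])/d[2]
def proj(s,p,obs=None):
    if 'eye' in s: c=np.array(s['rotation']).T@(np.array(p)-s['eye'])
    else:
        T=np.array(s['tool_from_camera']); R=Ro.from_euler('xyz',obs['ee_rot']).as_matrix()
        c=T[:3,:3].T@(R.T@(np.array(p)-obs['tool_pos'])-T[:3,3])
    q=np.array(s['camera_matrix'])@[c[0],-c[1],-c[2]]; return q[:2]/q[2]
def meet(rs):
    A=np.zeros((3,3));b=np.zeros(3)
    for o,d in rs:
        d=d/np.linalg.norm(d);P=np.eye(3)-np.outer(d,d);A+=P;b+=P@o
    x=np.linalg.solve(A,b); return x,[np.linalg.norm((np.eye(3)-np.outer(d,d)/(d@d))@(x-o)) for o,d in rs]
E
python3 - <<'E'
from h import *
print(robot.get_obs())
S={n:eyes.snapshot(n) for n in('scene','top')}
for n in S: print(n,S[n].get('eye'),{k:v for k,v in S[n].items() if k not in('color',)}); save(S[n],n+'0.png')
for q in ['holder','rail_mouth','pack_center','tray','can_center','carriage_grip','carriage','jaw_face','lever_axis','lever_end','multimeter_center','reel_center','tip_cleaner_center']:
    R=[]
    for n in S:
        t=models.tip_of(S[n],q); print(q,n,[(np.round(x['xy'],1).tolist(),round(x['confidence'],2)) for x in t[:3]])
        if t:R.append(ray(S[n],t[0]['xy']))
    if len(R)==2: print('   ',*[np.round(v,4) for v in meet(R)])
E
```

```text
pics
{'time': 0.0, 'joint_positions': array([-1.21511120e+00,  8.79585565e-02,  1.37223287e+00, -2.64799791e-05,
        1.68358171e+00, -1.03118356e-01]), 'qvel': array([ 0.00103131,  0.00027648,  0.00111254,  0.00014851, -0.00032667,
       -0.00084306]), 'joint_torque': array([-1.63345503e-04, -3.40186858e+01, -3.02426291e+01,  7.17604277e-02,
        3.29782872e-02, -1.73851477e-04]), 'tool_pos': array([ 0.24352761, -0.4930288 ,  0.4035126 ]), 'ee_rot': array([-3.13942104e+00, -1.98271528e-04,  4.58800317e-01]), 'wrist_force': array([-0.93233349, -0.41009643, -0.11815954]), 'wrist_torque': array([ 0.01601982,  0.01926495, -0.00438904]), 'finger_force': 0.0, 'width': 0.09391909918924102}
scene [1.06179765 0.33309922 0.99527286] {'camera_matrix': array([[450.73569456,   0.        , 326.16945606],
       [  0.        , 450.73569456, 225.52449348],
       [  0.        ,   0.        ,   1.        ]]), 'eye': array([1.06179765, 0.33309922, 0.99527286]), 'rotation': array([ 0.53443239, -0.01497925,  2.20277583]), 'shot': 1}
top [ 0.37178355 -0.00363729  1.16039607] {'camera_matrix': array([[512.76128451,   0.        , 314.06551692],
       [  0.        , 512.76128451, 235.94399289],
       [  0.        ,   0.        ,   1.        ]]), 'eye': array([ 0.37178355, -0.00363729,  1.16039607]), 'rotation': array([ 0.21367531,  0.00713722, -1.48025876]), 'shot': 2}
holder scene [([283.7, 202.3], 0.88)]
holder top [([378.9, 254.8], 0.78)]Traceback (most recent call last):
  File "<stdin>", line 10, in <module>
  File "h.py", line 22, in meet
    x=np.linalg.solve(A,b); return x,[np.linalg.norm((np.eye(3)-np.outer(d,d)/(d@d))@(x-o)) for o,d in rs]
                                                                               ~^~
TypeError: unsupported operand type(s) for @: 'numpy.float64' and 'numpy.float64'
```

```bash
sed -i "s/np.array(s\['rotation'\])/Ro.from_euler('xyz',s['rotation']).as_matrix()/" h.py
python3 - <<'E'
from h import *
S={n:eyes.snapshot(n) for n in('scene','top')}
save(S['scene'],'scene1.png');save(S['top'],'top1.png')
for q in ['holder','rail_mouth','pack_center','tray','can_center','carriage_grip','carriage','jaw_face','lever_axis','lever_end','multimeter_center','reel_center','tip_cleaner_center']:
    R=[]
    for n in S:
        t=models.tip_of(S[n],q); print(q,n,[(np.round(x['xy'],1).tolist(),round(x['confidence'],2)) for x in t[:3]])
        if t:R.append(ray(S[n],t[0]['xy']))
    if len(R)==2: print('   ',*[np.round(v,4) for v in meet(R)])
E
```

```text
holder scene [([286.0, 203.8], 0.86)]
holder top [([379.8, 254.6], 0.73), ([511.7, 283.2], 0.32)]
    [ 0.5901 -0.1255  0.0053] [0.0009 0.0009]
rail_mouth scene [([316.3, 223.1], 0.56), ([418.7, 225.8], 0.38)]
rail_mouth top [([331.1, 242.6], 0.98)]
    [ 0.6031 -0.0139  0.0347] [0.0011 0.0011]
pack_center scene [([265.3, 178.1], 0.79)]
pack_center top [([413.7, 259.3], 0.79)]
    [ 0.5793 -0.1975  0.0473] [0.001 0.001]
tray scene [([409.8, 259.0], 0.92), ([416.1, 220.9], 0.56)]
tray top [([223.0, 266.2], 0.65)]
    [0.5334 0.2235 0.0069] [0.0041 0.0041]
can_center scene [([415.2, 224.8], 0.58)]
can_center top [([229.5, 287.0], 0.95), ([263.3, 174.9], 0.5)]
    [0.4808 0.1928 0.0694] [0.0026 0.0026]
carriage_grip scene [([405.5, 263.5], 0.67), ([484.6, 333.8], 0.67)]
carriage_grip top [([223.0, 237.6], 0.94), ([122.5, 214.3], 0.81)]
    [0.585  0.2239 0.0695] [0.0012 0.0012]
carriage scene [([403.7, 279.2], 0.61), ([480.2, 340.3], 0.56)]
carriage top [([133.8, 222.5], 0.95), ([221.5, 245.5], 0.93)]
    [0.6201 0.3129 0.1764] [0.0774 0.0774]
jaw_face scene [([391.7, 259.2], 0.69), ([4
[... 228 characters left out ...]
1), ([210.6, 269.0], 0.59)]
    [0.6031 0.2968 0.2067] [0.0354 0.0354]
lever_end scene [([447.1, 263.2], 0.67), ([453.2, 298.3], 0.52)]
lever_end top [([186.0, 267.7], 0.7), ([159.6, 229.0], 0.45)]
    [0.5152 0.2999 0.0487] [0.0006 0.0006]
multimeter_center scene [([258.4, 268.0], 0.78), ([318.4, 222.1], 0.64)]
multimeter_center top [([357.2, 172.6], 0.92)]
    [ 0.7778 -0.0588  0.0164] [0.0015 0.0015]
reel_center scene [([335.8, 312.1], 0.8)]
reel_center top [([264.5, 173.8], 0.74), ([230.8, 289.0], 0.71)]
    [0.7565 0.1556 0.0172] [0.0006 0.0006]
tip_cleaner_center scene [([209.3, 140.0], 0.57)]
tip_cleaner_center top [([512.6, 281.5], 0.73)]
    [ 0.5554 -0.4266  0.0156] [0.0023 0.0023]
```

View pics/scene1.png

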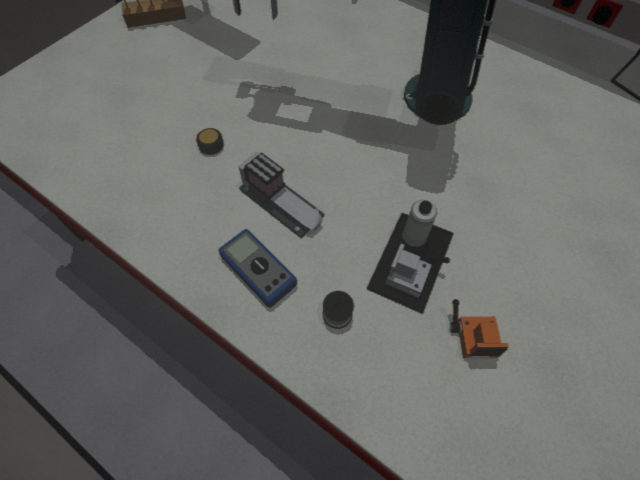

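View pics/top1.png

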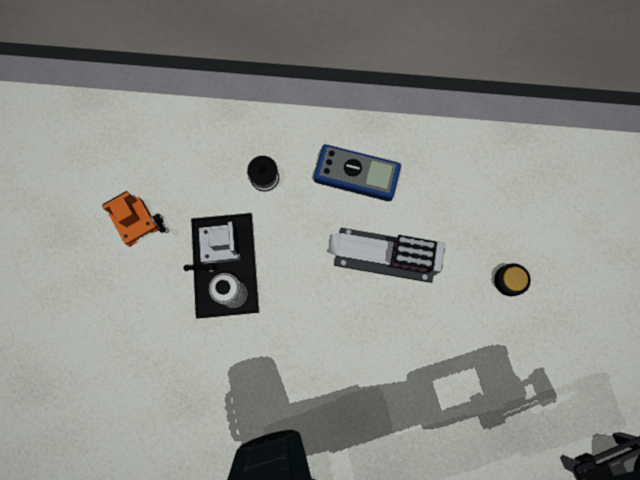

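The scene view shows the can at (415,225) with the sliding jaw in front at (405,263), the orange look-alike at (484,334), and the rail with pack at (285,195). The top view shows the can at (228,289), the jaw at (220,240), the rail mouth at (331,243) and the meter at (357,172). I'll move above the can.

step_arm([
  [[43,-42,0,0,0,0,94],[43,-42,0,0,0,0,94],[43,-42,0,0,0,0,94],[43,-42,0,0,0,0,94],[43,-42,0,0,0,0,94],[43,-42,0,0,0,0,94],[43,-42,0,0,0,0,94],[43,-42,0,0,0,0,94],[43,-42,0,0,0,0,94],[43,-42,0,0,0,0,94],[43,-42,0,0,0,0,94],[43,-42,0,0,0,0,94],[0,0,0,0,0,0,94],[0,0,0,0,0,0,94]],
])

```text
time: 3.35
tool_pos: [0.4829, 0.1871, 0.4044]
ee_rot: [3.141, 0.001, 0.459]
wrist_force: [-0.1, -1.3, 1.0]
width: 0.0944
finger_force: 0.0
```

```bash
cat > look.py <<'E'
from h import *
import sys
# usage: look.py name query:z ...
o=robot.get_obs(); s=eyes.snapshot('wrist'); save(s,sys.argv[1]+'.png')
print(round(o['time'],2),np.round(o['tool_pos'],4),np.round(o['ee_rot'],4),np.round(o['wrist_force'],1),o['width'])
for a in sys.argv[2:]:
    q,z=a.split(':')
    for t in models.tip_of(s,q)[:2]: print(q,np.round(t['xy'],1),round(t['confidence'],2),np.round(atz(s,t['xy'],float(z),o),4))
E
python3 look.py w1 can_center:.064 tray:0.004 carriage_grip:.066 carriage:.004 jaw_face:.061 lever_axis:.019 lever_end:.061
python3 -c "
from h import *
print(eyes.snapshot('wrist')['tool_from_camera'])"
```

```text
3.35 [0.4829 0.1871 0.4044] [3.141e+00 1.000e-03 4.592e-01] [-0.1 -1.3  1. ] 0.0943885941359984
tray [311.8 161.9] 0.6 [0.5373 0.2246 0.004 ]
tray [329.1 114.7] 0.18 [0.5894 0.2295 0.004 ]
carriage_grip [596.4 253.5] 0.68 [ 0.5867 -0.0698  0.066 ]
carriage_grip [328.1 114.6] 0.6 [0.5839 0.2294 0.066 ]
carriage [318.5 117.8] 0.87 [0.5817 0.2382 0.004 ]
carriage [284.4 161.6] 0.38 [0.5242 0.2519 0.004 ]
jaw_face [365.7 130.1] 0.82 [0.5877 0.1927 0.061 ]
lever_axis [285.9 160.7] 0.88 [0.527  0.2498 0.019 ]
lever_end [235.2 151.2] 0.93 [0.5174 0.2927 0.061 ]
lever_end [198.5  25.6] 0.73 [0.5986 0.3592 0.061 ]
[[ 3.73525721e-04  9.59703642e-01  2.81013842e-01  8.29900859e-02]
 [ 9.99999769e-01 -1.99123987e-04 -6.49169513e-04 -2.51530480e-04]
 [-5.67053749e-04  2.81014019e-01 -9.59703496e-01  2.07358582e-02]
 [ 0.00000000e+00  0.00000000e+00  0.00000000e+00  1.00000000e+00]]
```

View pics/w1.png

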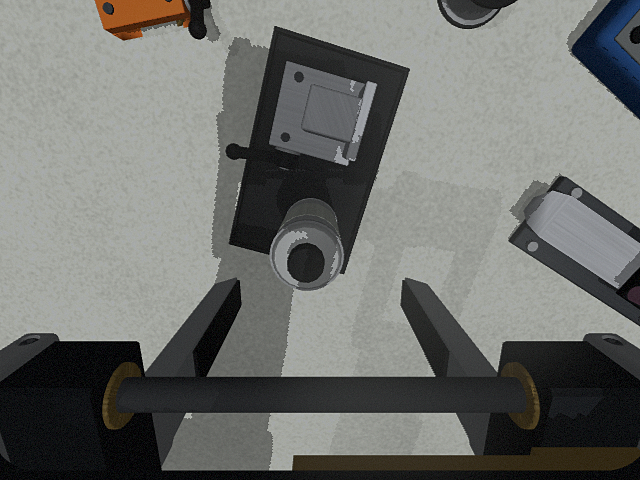

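The wrist view shows the cap centre at (306,263), the tray corners at (275,27), (408,68) and (230,243), the jaw's post top at (332,112) with its knob handle at (233,151), and the rail mouth at (530,210).

Run:
```python
from h import *
o=robot.get_obs(); s=eyes.snapshot('wrist')
for xy,z in [((306,263),.146),((307,258),.124),((275,27),.014),((408,68),.014),((345,272),.014),((230,243),.014),((310,85),.091),((363,95),.091),((303,128),.091),((357,140),.091),((287,62),.037),((271,149),.037)]:
    print(xy,z,np.round(atz(s,xy,z,o),4))
for q in ['can_center']:
    for t in models.masks_of(s,q)[:2]: 
        m=t['mask'];r,c=np.nonzero(m);print(t['confidence'],t['xy'],c.min(),c.max(),r.min(),r.max())
sc=eyes.snapshot('scene')
for t in models.masks_of(sc,'can_center')[:2]: 
        m=t['mask'];r,c=np.nonzero(m);print(t['confidence'],t['xy'],c.min(),c.max(),r.min(),r.max())
print(atz(sc,(426,208),.146))
```

```text
(306, 263) 0.146 [0.4763 0.1957 0.146 ]
(307, 258) 0.124 [0.4731 0.1943 0.124 ]
(275, 27) 0.014 [0.6372 0.3121 0.014 ]
(408, 68) 0.014 [0.6633 0.1779 0.014 ]
(345, 272) 0.014 [0.4416 0.134  0.014 ]
(230, 243) 0.014 [0.4147 0.2696 0.014 ]
(310, 85) 0.091 [0.5958 0.2518 0.091 ]
(363, 95) 0.091 [0.6081 0.2101 0.091 ]
(303, 128) 0.091 [0.5637 0.2428 0.091 ]
(357, 140) 0.091 [0.5752 0.1981 0.091 ]
(287, 62) 0.037 [0.6111 0.2848 0.037 ]
(271, 149) 0.037 [0.5328 0.2665 0.037 ]
0.74 [307.0, 247.2] 268 343 198 290
[0.47735056 0.19940654 0.146     ]
```

step_arm([
  [[-3,-12,10,0,0,0,94],[0,0,44,0,0,0,94],[0,0,45,0,0,0,94],[0,0,25,0,0,0,94],[0,0,10,0,0,0,94],[0,0,0,0,0,0,94],[0,0,0,0,0,0,40],[0,0,0,0,0,0,40],[0,0,0,0,0,0,40],[0,0,0,0,0,0,40],[0,0,0,0,0,0,40]],
])

```text
time: 5.38
tool_pos: [0.4752, 0.1966, 0.2712]
ee_rot: [3.141, -0.001, 0.459]
wrist_force: [-0.3, 0.3, 2.4]
width: 0.0597
finger_force: 30.0
```

step_arm([
  [[0,0,-20,0,0,0,40],[0,0,-20,0,0,0,40],[-20,8,0,0,0,0,40],[-38,15,0,0,0,0,40],[-38,15,0,0,0,0,40],[-36,15,0,0,0,0,40],[0,0,10,0,0,0,40],[0,0,20,0,0,0,40],[0,0,9,0,0,0,40],[0,0,3,0,0,0,40],[0,0,1,0,0,0,40],[0,0,0,0,0,0,40]],
])

```text
time: 6.88
tool_pos: [0.3804, 0.0909, 0.2681]
ee_rot: [3.141, -0.001, 0.459]
wrist_force: [-0.3, 0.5, -1.8]
width: 0.0597
finger_force: 30.0
```

step_arm([
  [[0,0,1,0,0,0,40],[0,0,0,0,0,0,94],[0,0,0,0,0,0,94],[0,0,0,0,0,0,94],[0,0,-20,0,0,0,94],[0,0,-55,0,0,0,94],[0,0,-60,0,0,0,94],[46,5,0,0,0,0,94],[46,5,0,0,0,0,94],[46,5,0,0,0,0,94],[46,5,0,0,0,0,94],[46,5,0,0,0,-0.17,94],[0,0,0,0,0,-0.17,94],[0,0,0,0,0,-0.17,94],[0,0,0,0,0,-0.17,94],[0,0,0,0,0,-0.17,94],[0,0,0,0,0,-0.17,94],[0,0,0,0,0,-0.17,94],[0,0,0,0,0,-0.17,94],[0,0,0,0,0,0,94]],
])

```text
time: 9.38
tool_pos: [0.5975, 0.1702, 0.4015]
ee_rot: [-3.141, 0.0, 1.817]
wrist_force: [0.1, 0.6, -0.3]
width: 0.0943
finger_force: 0.0
```

```bash
python3 look.py w2 can_center:.06 tray:0.004 carriage_grip:.066 carriage:.004 jaw_face:.061 lever_axis:.019 lever_end:.061 rail_mouth:.036
python3 - <<'E'
from h import *
s=eyes.snapshot('scene');t=eyes.snapshot('top')
a=models.tip_of(s,'can_center')[0];b=models.tip_of(t,'can_center')[0]
print(a,b,meet([ray(s,a['xy']),ray(t,b['xy'])]))
E
```

```text
9.38 [0.5975 0.1702 0.4015] [-3.1414e+00  1.0000e-04  1.8168e+00] [ 0.1  0.6 -0.3] 0.09425014967846439
can_center [ 92.8 259.5] 0.7 [0.381  0.0864 0.06  ]
tray [279.8 161.7] 0.83 [0.539  0.2229 0.004 ]
carriage_grip [319.1 173.5] 0.69 [0.5829 0.226  0.066 ]
carriage_grip [267.6  74.8] 0.56 [0.52   0.2956 0.066 ]
carriage [318.9 163.8] 0.93 [0.5812 0.2312 0.004 ]
jaw_face [321.  209.5] 0.77 [0.593  0.1928 0.061 ]
lever_axis [408.4  11.9] 0.68 [0.6288 0.3871 0.019 ]
lever_axis [271.2 133. ] 0.64 [0.5259 0.25   0.019 ]
lever_end [265.9  74.8] 0.87 [0.5177 0.296  0.061 ]
lever_end [373.   15.3] 0.61 [0.5951 0.3617 0.061 ]
rail_mouth [289.3 370.3] 0.69 [ 0.6052 -0.0125  0.036 ]
{'xy': [446.2, 259.6], 'confidence': 0.59} {'xy': [276.1, 338.1], 'confidence': 0.67} (array([ 0.36756741,  0.19627918, -0.22836504]), [np.float64(0.0889225109281643), np.float64(0.08892251092816428)])
```

View pics/w2.png

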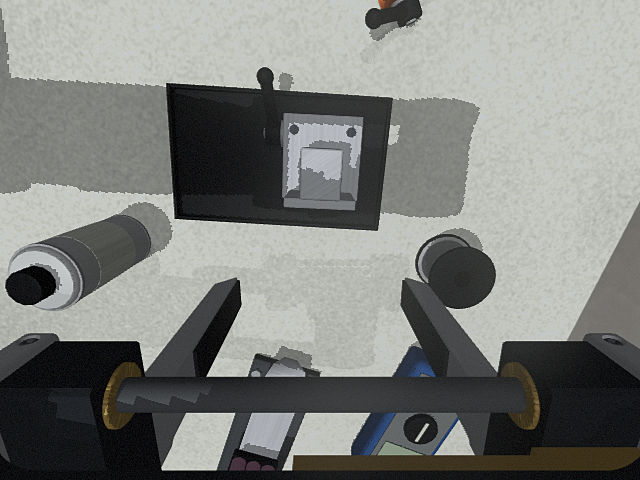

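The can stands at the left, upright on the bench. In this view the saddle's back edge runs (283,114)–(363,118), the post's top back edge (301,149)–(342,151), and the jaw plate's front (285,209)–(356,211).

Run:
```python
from h import *
o=robot.get_obs(); s=eyes.snapshot('wrist')
P={}
for k,xy,z in [('sL',(283,114),.037),('sR',(363,118),.037),('pL',(301,149),.091),('pR',(342,151),.091),('jL',(285,209),.089),('jR',(356,211),.089),('kn',(265,74),.061)]:
    P[k]=atz(s,xy,z,o);print(k,np.round(P[k],4))
for a,b in ('sL','sR'),('pL','pR'),('jL','jR'):
    d=P[b]-P[a];print(a,b,np.linalg.norm(d),np.degrees(np.arctan2(d[1],d[0])))
# model fit: project a candidate carriage and refine with edges in image
g=s['color'];cv2.imwrite('pics/c2.png',cv2.resize(g[60:230,250:410,::-1],None,fx=3.5,fy=3.5,interpolation=cv2.INTER_CUBIC))
```

```text
sL [0.5358 0.2697 0.037 ]
sR [0.6115 0.2852 0.037 ]
pL [0.5627 0.2437 0.091 ]
pR [0.5964 0.2506 0.091 ]
jL [0.5606 0.1905 0.089 ]
jR [0.622  0.2042 0.089 ]
kn [0.5165 0.2963 0.061 ]
sL sR 0.07731091249962911 11.549842992036517
pL pR 0.034325662709098426 11.53196494628605
jL jR 0.06288915524737583 12.567502933395929
```

View pics/c2.png

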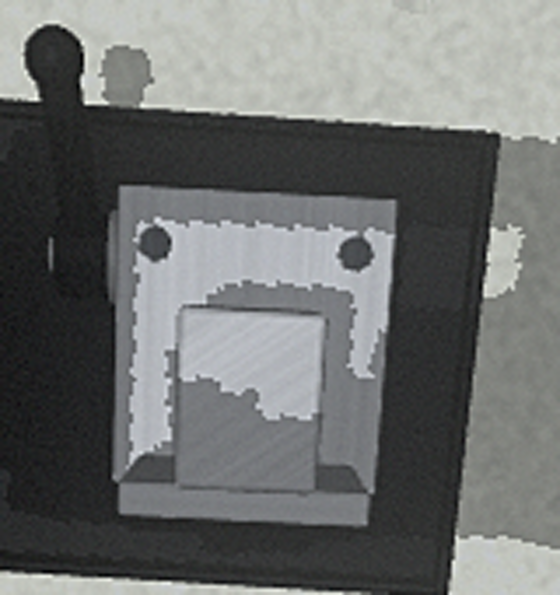

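step_arm([
  [[30,1,0,0,0,0.04,94],[30,1,0,0,0,0,94],[0,0,45,0,0,0,94],[0,0,50,0,0,0,94],[0,0,40,0,0,0,94],[0,0,20,0,0,0,94],[0,0,0,0,0,0,94],[0,0,0,0,0,0,20],[0,0,0,0,0,0,20],[0,0,0,0,0,0,20],[0,0,0,0,0,0,20],[0,0,0,0,0,0,20],[0,0,0,0,0,0,20],[0,0,0,0,0,0,20]],
])

```text
time: 11.82
tool_pos: [0.5844, 0.2287, 0.2468]
ee_rot: [-3.135, 0.001, 1.779]
wrist_force: [-6.7, -1.5, 4.3]
width: 0.036
finger_force: 30.0
```

```bash
python3 look.py w3 rail_mouth:.036 pack_center:.071 jaw_face:.061 lever_end:.061
python3 - <<'E'
from h import *
S={n:eyes.snapshot(n) for n in('scene','top')}
E={}
for q in ['holder','rail_mouth','pack_center']:
    t=[(models.tip_of(S[n],q)+[None])[0] for n in S]
    if all(t): print(q,[x['xy'] for x in t],*meet([ray(S[n],x['xy']) for n,x in zip(S,t)]))
v=S['top']['color'][210:300,310:460,::-1]; v=cv2.resize(v,None,fx=5,fy=5,interpolation=cv2.INTER_CUBIC); cv2.imwrite('pics/rail.png',v)
E
```

```text
11.82 [0.5844 0.2287 0.2468] [-3.1355e+00  6.0000e-04  1.7789e+00] [-6.7 -1.5  4.3] 0.036003148495608636
lever_end [407.4  41.2] 0.74 [0.5948 0.3601 0.061 ]
lever_end [212.3 159. ] 0.71 [0.5172 0.2927 0.061 ]
holder [[282.7, 201.6], [379.4, 255.0]] [ 0.59072083 -0.12881638  0.01141864] [np.float64(0.004537173749554402), np.float64(0.004537173749554328)]
rail_mouth [[321.3, 223.0], [329.8, 242.2]] [ 0.6002164  -0.00658531  0.04059653] [np.float64(0.0037483110355921874), np.float64(0.0037483110355920847)]
pack_center [[264.9, 174.7], [413.3, 256.0]] [ 0.58257015 -0.1928216   0.0689187 ] [np.float64(0.0013058587836485927), np.float64(0.0013058587836486167)]
```

View pics/rail.png

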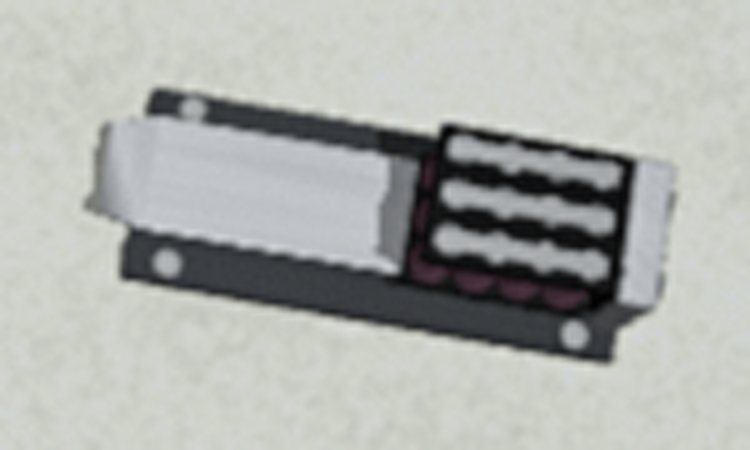

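Run:
```python
import cv2,numpy as np
a=cv2.imread('pics/w2.png')[340:475,210:335];b=cv2.imread('pics/w1.png')[165:330,500:640]
a=cv2.resize(a,None,fx=3.6,fy=3.6,interpolation=cv2.INTER_CUBIC);b=cv2.resize(b,None,fx=2.4,fy=2.4,interpolation=cv2.INTER_CUBIC)
h=max(a.shape[0],b.shape[0]);f=lambda i:cv2.copyMakeBorder(i,0,h-i.shape[0],0,0,cv2.BORDER_CONSTANT)
c=np.hstack([f(a),f(b)]);print(a.shape,b.shape,c.shape);cv2.imwrite('pics/rc.png',np.clip(c*1.6,0,255).astype(np.uint8))
```

```text
(486, 450, 3) (396, 336, 3) (486, 786, 3)
```

View pics/rc.png

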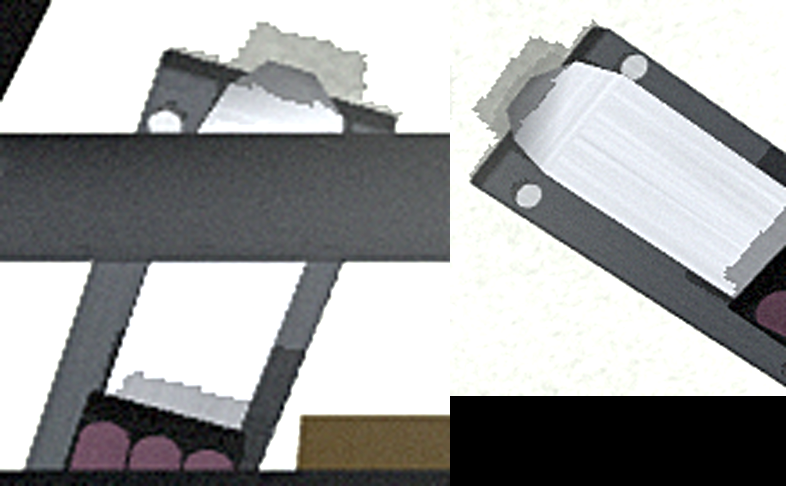

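Run:
```python
from h import *
s=eyes.snapshot('wrist'); t=eyes.snapshot('top')
o1=dict(tool_pos=np.array([.4829,.1871,.4044]),ee_rot=[3.141,.001,.4592])
o2=dict(tool_pos=np.array([.5975,.1702,.4015]),ee_rot=[-3.1414,.0001,1.8168])
f2=lambda x,y:(210+(x+.5)/3.6-.5,340+(y+.5)/3.6-.5)
f1=lambda x,y:(500+(x-450+.5)/2.4-.5,165+(y+.5)/2.4-.5)
f0=lambda x,y:(310+(x+.5)/5-.5,210+(y+.5)/5-.5)
def edges(nm,cam,o,f,L,R,z=.036):
    l=[atz(cam,f(*p),z,o) for p in L]; r=[atz(cam,f(*p),z,o) for p in R]
    dl=l[1]-l[0];dr=r[1]-r[0]
    yl,yr=[np.degrees(np.arctan2(d[1],d[0])) for d in(dl,dr)]
    ym=np.radians((yl+yr)/2); n=np.array([-np.sin(ym),np.cos(ym)])
    wl,wr=[np.mean([p[:2]@n for p in e]) for e in(l,r)]
    a=(l[0]+r[0])[:2]/2; u=np.array([np.cos(ym),np.sin(ym)])
    c=(wl+wr)/2; # line n.p=c ; report x on line at y=0 and y=-.13
    print(nm,yl,yr,'width',abs(wl-wr),'x at y=0,-.1:',[(c-n[1]*y)/n[0] for y in(0,-.1)])
edges('w2',s,o2,f2,[(148,262),(107,393)],[(306,262),(243,425)])
edges('w2base',s,o2,f2,[(163,55),(28,468)],[(340,262),(258,468)],.012)
edges('w1',s,o1,f1,[(628,75),(785,187)],[(552,172),(733,297)])
edges('top',t,None,f0,[(165,119),(390,155)],[(135,222),(395,272)])
edges('topbase',t,None,f0,[(153,90),(440,136)],[(122,278),(612,360)],.012)
for z,p in((.012,(590,28)),(.012,(472,183))): print('w1 base corner',atz(s,f1(*p),z,o1))
for z,p in((.012,(165,52)),(.012,(398,118))): print('w2 base corner',atz(s,f2(*p),z,o2))
for z,p in((.036,(107,393)),(.036,(243,428))): print('w2 pack foot',atz(s,f2(*p),z,o2))
```

```text
w2 -93.34846513852972 -94.53436246863212 width 0.05208478762295343 x at y=0,-.1: [np.float64(0.6038137523059102), np.float64(0.5969238159919363)]
w2base -94.57684968934048 -94.60862676536102 width 0.08711323212059496 x at y=0,-.1: [np.float64(0.6047191938803366), np.float64(0.5966861410194678)]
w1 -95.3801767751496 -95.88848268042806 width 0.05070961939342111 x at y=0,-.1: [np.float64(0.6074493451020508), np.float64(0.5975837630971815)]
top -94.2302530609068 -95.9566792474542 width 0.0503326280128491 x at y=0,-.1: [np.float64(0.6043514570234967), np.float64(0.595438189214378)]
topbase -94.2718087491664 -94.49147559386992 width 0.08897215255525237 x at y=0,-.1: [np.float64(0.601993442722074), np.float64(0.5943310914358397)]
w1 base corner [ 0.64352799 -0.02551902  0.012     ]
w1 base corner [ 0.55872923 -0.02038175  0.012     ]
w2 base corner [ 0.55993654 -0.01743587  0.012     ]
w2 base corner [ 0.64674669 -0.02410281  0.012     ]
w2 pack foot [ 0.56792846 -0.14658699  0.036     ]
w2 pack foot [ 0.61952539 -0.15068204  0.036     ]
```

step_arm([
  [[0,0,-10,0,0,0,20],[0,0,-25,0,0,0,20],[0,0,-25,0,0,0,20],[-25,-2,0,0,0,0,20],[-45,-3,0,0,0,0,20],[-45,-3,0,0,0,0,20],[-45,-3,0,0,0,0,20],[-24,-3,0,0,0,0.07,20],[0,0,0,0,0,0.11,20],[0,0,0,0,0,0.108,20],[0,0,0,0,0,0,20],[0,0,0,0,0,0,20]],
])

```text
time: 14.08
tool_pos: [0.61, 0.0462, 0.3058]
ee_rot: [-3.14, 0.0, 1.492]
wrist_force: [-0.2, -0.1, -5.8]
width: 0.0357
finger_force: 30.0
```

```bash
python3 look.py w4 rail_mouth:.036 jaw_face:.115 lever_end:.115 carriage_grip:.12
python3 - <<'E'
from h import *
o=robot.get_obs();print(o['wrist_force'],o['wrist_torque'],o['finger_force'])
S={n:eyes.snapshot(n) for n in('scene','top')}
for q in ['carriage_grip','carriage','jaw_face','lever_axis','lever_end','rail_mouth']:
  for n in S:
    for x in models.tip_of(S[n],q)[:2]: print(q,n,np.round(x['xy'],1),round(x['confidence'],2))
a=S['top']['color'][190:290,280:400,::-1];b=cv2.imread('pics/w4.png')
a=cv2.resize(a,None,fx=4.8,fy=4.8,interpolation=cv2.INTER_CUBIC)[:, :400]
c=np.hstack([a,cv2.resize(b,None,fx=.625,fy=.625)[:0] if 0 else cv2.copyMakeBorder(cv2.resize(b,(400,300)),0,180,0,0,cv2.BORDER_CONSTANT)])
cv2.imwrite('pics/c4.png',np.clip(c*1.4,0,255).astype(np.uint8))
E
```

```text
14.07 [0.61   0.0462 0.3058] [-3.1402e+00  2.0000e-04  1.4925e+00] [-0.2 -0.1 -5.8] 0.03570088250067215
lever_end [212.7 154.9] 0.84 [0.5634 0.1286 0.115 ]
carriage_grip [321.2 307.1] 0.87 [0.6104 0.0444 0.12  ]
[ 1.00758533 -0.23083236 -7.13654026] [-0.05628997 -0.08812067  0.03178817] 29.959835708141327
carriage_grip scene [488.1 333.7] 0.95
carriage_grip scene [336.1 217.2] 0.59
carriage_grip top [121.6 212.9] 0.91
carriage_grip top [513.7 283.3] 0.73
carriage scene [480.2 340. ] 0.62
carriage scene [337.7 234.9] 0.59
carriage top [301.  234.7] 0.67
carriage top [131.4 223.3] 0.56
jaw_face scene [489.2 351.5] 0.9
jaw_face scene [325.4 209.6] 0.64
jaw_face top [117.7 196.5] 0.91
jaw_face top [323.4 233.9] 0.79
lever_axis scene [361.2 221.3] 0.88
lever_axis scene [455.2 328.9] 0.76
lever_axis top [284.4 254. ] 0.77
lever_axis top [157.7 220.5] 0.75
lever_end scene [324.9 208.8] 0.69
lever_end scene [453.3 299.6] 0.67
lever_end top [262.8 247.2] 0.62
lever_end top [158.5 227. ] 0.41
rail_mouth scene [316.2 223.9] 0.85
rail_mouth top [331.3 241.5] 0.57
```

View pics/c4.png

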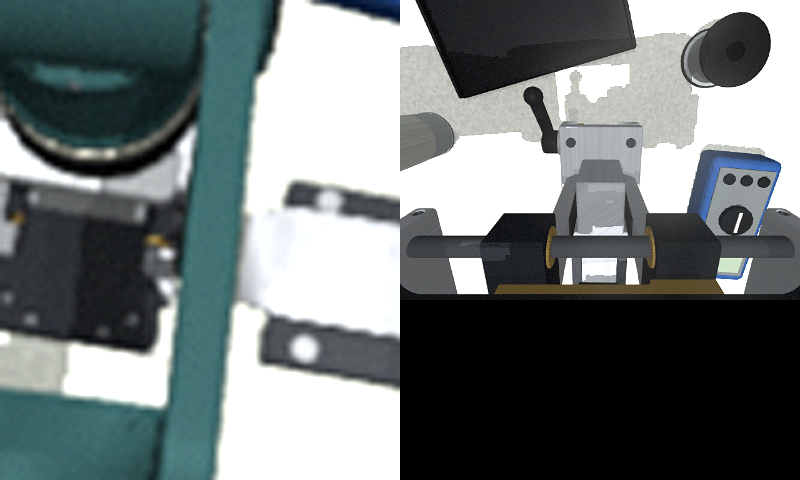

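Run:
```python
from h import *
o=robot.get_obs(); s=eyes.snapshot('wrist')
R=Ro.from_euler('xyz',o['ee_rot']).as_matrix(); g=o['tool_pos']+R@[0,0,.18]
yaw=o['ee_rot'][2]-np.pi
for pitch in(0,.06):
  for dx in(-.004,0,.004):
    Q=Ro.from_euler('zy',[1,0]).as_matrix()*0+Ro.from_euler('ZY',[yaw,pitch]).as_matrix()
    f=lambda p:np.round(proj(s,g+Q@(np.array(p)+[dx,0,.0]),o),1)
    print(pitch,dx,'saddleback',f([-.051,-.039,-.029]),f([-.051,.039,-.029]),'postback top',f([-.02,-.018,.025]),f([-.02,.018,.025]),'lever',f([-.0744,-.052,-.0046]))
gr=cv2.cvtColor(s['color'],cv2.COLOR_RGB2GRAY).astype(int)
for c in(290,340,360): 
    col=gr[170:330,c]; d=np.diff(col); i=np.argsort(-abs(d))[:6]; print(c,[(int(k)+170,int(d[k])) for k in sorted(i)])
for r in (215,235):
    d=np.diff(gr[r,230:410]); i=np.argsort(-abs(d))[:6]; print(r,[(int(k)+230,int(d[k])) for k in sorted(i)])
```

```text
0 -0.004 saddleback [250.6 197.1] [388.8 197.1] postback top [278.4 286.6] [361.  286.6] lever [210.1 155.5]
0 0 saddleback [251.1 204.1] [388.4 204.1] postback top [278.7 295. ] [360.7 295. ] lever [210.9 164.1]
0 0.004 saddleback [251.5 211. ] [388. 211.] postback top [279.  303.3] [360.4 303.2] lever [211.6 172.7]
0.06 -0.004 saddleback [249.3 195. ] [390.1 195. ] postback top [278.1 291.2] [361.3 291.1] lever [206.8 155.5]
0.06 0 saddleback [249.8 202.1] [389.6 202.1] postback top [278.5 299.4] [360.9 299.3] lever [207.8 164.3]
0.06 0.004 saddleback [250.3 209.1] [389.1 209.1] postback top [278.9 307.4] [360.5 307.3] lever [208.8 173. ]
290 [(196, -41), (197, -36), (202, 31), (257, -15), (259, -32), (292, 11)]
340 [(198, -45), (199, -28), (202, 42), (254, -31), (255, -26), (307, -16)]
360 [(194, -32), (198, -20), (202, 32), (270, -20), (278, -52), (293, 15)]
215 [(251, 66), (253, -9), (254, 17), (255, 17), (387, -16), (388, 35)]
235 [(251, 52), (364, -57), (373, 43), (387, 57), (389, -83), (407, 86)]
```

Run:
```python
from h import *
from scipy.optimize import least_squares
o=robot.get_obs(); s=eyes.snapshot('wrist')
R=Ro.from_euler('xyz',o['ee_rot']).as_matrix(); g=o['tool_pos']+R@[0,0,.18]
yaw=o['ee_rot'][2]-np.pi
P=np.array([[-.051,.01,-.029],[-.020,.01,-.029],[-.020,.01,.025],[-.0744,-.052,-.0046]]);m=np.array([197.8,257,291.5,155])
gr=cv2.cvtColor(s['color'],cv2.COLOR_RGB2GRAY).astype(int)
print(gr[280:300,300],gr[280:300,345])
def f(v):
    Q=Ro.from_euler('ZY',[yaw,v[1]]).as_matrix()
    return np.array([proj(s,g+Q@(p+[v[0],0,v[2]]),o)[1] for p in P])-m
for fix in(0,1):
    r=least_squares((lambda v:f([v[0],v[1],0])) if fix else f,[0,0,0],x_scale=.01);print(r.x,r.fun)
```

```text
[ 80  84  78  78  74  78  76  78  76  79  74  86 107 116 113 119 120 118
 121 124] [ 81  82  84  78  80  79  82  82  80  84  78  87  99 115 119 120 126 123
 125 124]
[-0.00459393 -0.04642321  0.01151524] [ 2.25672551 -1.58750294  0.27644857 -0.92082068]
[-0.00247393  0.00401162  0.        ] [ 1.817405   -5.22796377 -1.42212146  3.77168504]
```

step_arm([
  [[0,-1.5,15,0,0,0,20],[0,0,20,0,0,0,20],[0,0,9,0,0,0,20],[0,0,0,0,0,0,20],[-10,0,0,0,0,0,20],[-10,0,0,0,0,0,20],[-5,0,0,0,0,0,20],[-4,0,0,0,0,0,20],[-4,0,0,0,0,0,20],[-4,0,0,0,0,0,20],[-4,0,0,0,0,0,20],[0,0,0,0,0,0,20]],
])

```text
time: 16.62
tool_pos: [0.6053, 0.0051, 0.2626]
ee_rot: [-3.142, 0.0, 1.49]
wrist_force: [0.4, 0.3, -7.8]
width: 0.0359
finger_force: 30.0
```

step_arm([
  [[-4,0,0,0,0,0,20],[-4,0,0,0,0,0,20],[-4,0,0,0,0,0,20],[-4,0,0,0,0,0,20],[-4,0,0,0,0,0,20],[0,0,0,0,0,0,20]],
])

```text
time: 17.38
tool_pos: [0.6037, -0.0149, 0.2627]
ee_rot: [3.142, 0.0, 1.49]
wrist_force: [0.4, -0.3, -6.3]
width: 0.0359
finger_force: 30.0
```

step_arm([
  [[-5,0,0,0,0,0,20],[-5,0,0,0,0,0,20],[-5,0,0,0,0,0,20],[-5,0,0,0,0,0,20],[-5,0,0,0,0,0,20],[-5,0,0,0,0,0,20],[0,0,1.5,0,0,0,20],[0,0,0,0,0,0,20]],
])

```text
time: 18.38
tool_pos: [0.6013, -0.0444, 0.261]
ee_rot: [-3.141, -0.0, 1.491]
wrist_force: [0.4, 0.3, -7.2]
width: 0.0359
finger_force: 30.0
```

step_arm([
  [[-8,0,0,0,0,0,20],[-8,0,0,0,0,0,20],[-8,0,0,0,0,0,20],[-8,0,0,0,0,0,20],[-8,0,0,0,0,0,20],[-8,0,0,0,0,0,20],[-5,0,0,0,0,0,20],[-3,0,0,0,0,0,20],[0,0,0,0,0,0,20]],
])

```text
time: 19.5
tool_pos: [0.5969, -0.1004, 0.2612]
ee_rot: [3.142, -0.0, 1.491]
wrist_force: [-0.2, -0.6, -7.3]
width: 0.036
finger_force: 30.0
```

step_arm([
  [[-2,0,0.5,0,0,0,20],[-2,0,0.5,0,0,0,20],[-2,0,0,0,0,0,20],[-2,0,0,0,0,0,20],[0,0,0,0,0,0,20]],
])

```text
time: 20.12
tool_pos: [0.5962, -0.1084, 0.2602]
ee_rot: [3.141, 0.0, 1.491]
wrist_force: [0.4, 0.4, -7.5]
width: 0.0357
finger_force: 30.0
```

step_arm([
  [[-1.5,0,0,0,0,0,20],[-1.5,0,0,0,0,0,20],[-1.5,0,0,0,0,0,20],[0,0,0,0,0,0,20]],
])

```text
time: 20.62
tool_pos: [0.5958, -0.1129, 0.2602]
ee_rot: [3.142, 0.0, 1.491]
wrist_force: [-0.2, 0.6, -6.0]
width: 0.0361
finger_force: 30.0
```

step_arm([
  [[-1.5,0,0,0,0,0,20],[-1.5,0,0,0,0,0,20],[0,0,0,0,0,0,20]],
])

```text
time: 21.0
tool_pos: [0.5956, -0.1152, 0.2602]
ee_rot: [-3.141, -0.002, 1.491]
wrist_force: [-0.4, 4.0, -5.4]
width: 0.0359
finger_force: 30.0
```

step_arm([
  [[-1,0,0,0,0,0,20],[0,0,0,0,0,0,20]],
])

```text
time: 21.25
tool_pos: [0.5954, -0.1159, 0.2602]
ee_rot: [-3.141, -0.002, 1.491]
wrist_force: [-1.4, 4.5, -5.5]
width: 0.036
finger_force: 30.0
```

step_arm([
  [[-1,0,0,0,0,0,20],[0,0,0,0,0,0,20]],
])

```text
time: 21.5
tool_pos: [0.5954, -0.1163, 0.2603]
ee_rot: [-3.141, -0.004, 1.492]
wrist_force: [-0.5, 8.2, -4.2]
width: 0.0358
finger_force: 30.0
```

step_arm([
  [[0,0,0,0,0,0,94],[0,0,0,0,0,0,94],[0,0,0,0,0,0,94],[0,0,0,0,0,0,94],[0,0,-20,0,0,0,94],[0,0,-50,0,0,0,94],[0,0,-40,0,0,0,0],[0,0,0,0,0,0,0],[0,0,0,0,0,0,0]],
])

```text
time: 22.62
tool_pos: [0.5953, -0.1178, 0.3691]
ee_rot: [-3.14, -0.0, 1.491]
wrist_force: [-0.2, -0.0, -0.0]
width: 0.0675
finger_force: 0.0
```

```bash
python3 look.py w5 lever_end:.074 lever_axis:.032 carriage_grip:.079 carriage:.017 jaw_face:.074 pack_center:.071
python3 - <<'E'
from h import *
S={n:eyes.snapshot(n) for n in('scene','top')}
for q in ['carriage_grip','lever_axis','lever_end','pack_center']:
  for n in S:
    for x in models.tip_of(S[n],q)[:2]: print(q,n,np.round(x['xy'],1),round(x['confidence'],2),atz(S[n],x['xy'],{'carriage_grip':.079,'lever_axis':.032,'lever_end':.074,'pack_center':.071}[q]))
E
```

```text
22.62 [ 0.5953 -0.1178  0.3691] [-3.1402e+00 -1.0000e-04  1.4907e+00] [-0.2 -0.  -0. ] 0.0675212175088455
lever_end [256.6 146.7] 0.62 [ 0.5517 -0.032   0.074 ]
lever_end [317.8 246.1] 0.24 [ 0.5931 -0.1175  0.074 ]
lever_axis [266.2 197.6] 0.86 [ 0.5469 -0.0783  0.032 ]
carriage_grip [321.4 245.9] 0.66 [ 0.5963 -0.1161  0.079 ]
carriage [324.3 218.4] 0.9 [ 0.6002 -0.106   0.017 ]
jaw_face [320.6 281.4] 0.9 [ 0.5929 -0.1503  0.074 ]
pack_center [267.  199.1] 0.36 [ 0.5542 -0.0743  0.071 ]
carriage_grip scene [285.6 191.1] 0.83 [ 0.59625074 -0.11496177  0.079     ]
carriage_grip scene [488.  331.8] 0.69 [0.62204976 0.44630229 0.079     ]
carriage_grip top [378.4 244.8] 0.98 [ 0.5976759  -0.11414694  0.079     ]
carriage_grip top [121.6 214.2] 0.96 [0.61581855 0.44838739 0.079     ]
lever_axis scene [310.8 195.3] 0.93 [ 0.54369898 -0.07758363  0.032     ]
lever_axis scene [454.1 327.9] 0.6 [0.63604804 0.38795854 0.032     ]
lever_axis top [357.8 271.1] 0.98 [ 0.54407935 -0.07729196  0.032     ]
lever_axis top [157.2 218. ] 0.74 [0.62478876 0.38564584 0.032     ]
lever_end scene [324.9 197.5] 0.62 [ 0.55069898 -0.02787785  0.074     ]
lever_end top [158.3 227.2] 0.64 [0.59509955 0.36555074 0.074     ]
lever_end top [335.9 263.9] 0.63 [ 0.54898802 -0.0267283   0.074     ]
pack_center scene [259.  173.1] 0.84 [ 0.58922415 -0.20822518  0.071     ]
pack_center top [411.9 259.6] 0.75 [ 0.57337417 -0.18869875  0.071     ]
pack_center top [332.4 241.8] 0.56 [ 0.59709803 -0.01529051  0.071     ]
```

View pics/w5.png

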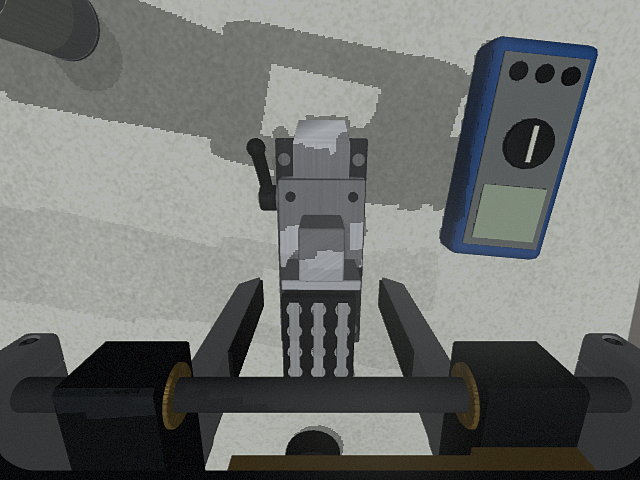

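The view shows the jaw seated on the rail against the pack, with the handle end at (256,147), its axis at (266,198) and the handle still raised.

step_arm([
  [[26,-18.5,0,0,0,0,0],[26,-18.5,0,0,0,0,0],[25.5,-18.5,0,0,0,0,0],[0,0,40,0,0,0,0],[0,0,35,0,0,0,0],[0,0,10,0,0,0,0],[0,0,8,0,0,0,0],[0,0,8,0,0,0,0],[0,0,8,0,0,0,0],[0,0,8,0,0,0,0],[0,0,0,0,0,0,0]],
])

```text
time: 24.85
tool_pos: [0.5472, -0.0363, 0.2549]
ee_rot: [3.138, 0.001, 1.491]
wrist_force: [1.0, -0.3, 1.5]
width: 0.0007
finger_force: 0.8
```

step_arm([
  [[0,0,6,0,0,0,0],[0,0,6,0,0,0,0],[0,0,4,0,0,0,0],[0,0,2,0,0,0,0],[0,0,0,0,0,0,0]],
])

```text
time: 25.48
tool_pos: [0.5462, -0.0356, 0.2348]
ee_rot: [-3.141, -0.001, 1.491]
wrist_force: [-0.1, 3.6, 4.2]
width: 0.0009
finger_force: 2.0
```

```bash
python3 look.py w6 lever_end:.03 lever_axis:.032 carriage_grip:.079
python3 - <<'E'
from h import *
S=eyes.snapshot('scene');a=S['color'][150:270,230:390,::-1];a=cv2.resize(a,(400,300),interpolation=cv2.INTER_CUBIC)
b=cv2.resize(cv2.imread('pics/w6.png'),(400,300))
cv2.imwrite('pics/c6.png',np.clip(np.hstack([a,b])*1.5,0,255).astype(np.uint8))
E
```

```text
25.48 [ 0.5462 -0.0356  0.2348] [-3.1408e+00 -9.0000e-04  1.4910e+00] [-0.1  3.6  4.2] 0.0008504952158627944
lever_end [319.9 261.1] 0.98 [ 0.5476 -0.0173  0.03  ]
lever_axis [322.2 354.4] 0.8 [ 0.5441 -0.0787  0.032 ]
carriage_grip [420.7 462.2] 0.7 [ 0.5926 -0.1152  0.079 ]
```

View pics/c6.png

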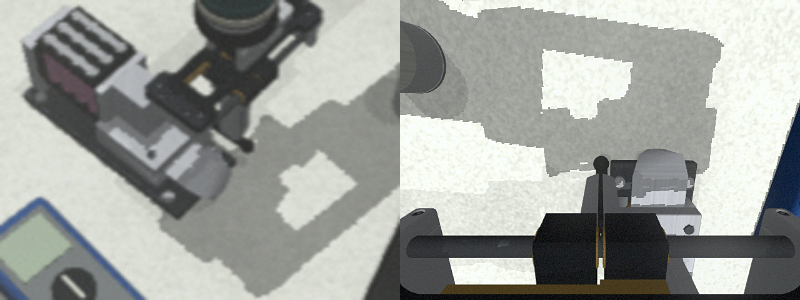

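The handle lies under the fingertips and is now near level, its end at (600,162). I'll press on to the stop.

step_arm([
  [[0,0,1.5,0,0,0,0],[0,0,1.5,0,0,0,0],[0,0,0,0,0,0,0]],
])

```text
time: 26.1
tool_pos: [0.5461, -0.036, 0.2321]
ee_rot: [-3.14, -0.0, 1.491]
wrist_force: [-1.3, 3.8, 4.6]
width: 0.0003
finger_force: 2.6
```

step_arm([
  [[0,0,1.5,0,0,0,0],[0,0,1,0,0,0,0],[0,0,0,0,0,0,0]],
])

```text
time: 26.48
tool_pos: [0.5461, -0.036, 0.2301]
ee_rot: [-3.141, -0.0, 1.491]
wrist_force: [-2.1, 5.3, 8.0]
width: 0.0006
finger_force: 3.8
```

step_arm([
  [[0,0,1,0,0,0,0],[0,0,1,0,0,0,0],[0,0,0,0,0,0,0]],
])

```text
time: 26.85
tool_pos: [0.5461, -0.0359, 0.2297]
ee_rot: [-3.141, -0.0, 1.491]
wrist_force: [-3.5, 4.0, 13.2]
width: 0.0001
finger_force: 6.9
```

step_arm([
  [[0,0,1.5,0,0,0,0],[0,0,1.5,0,0,0,0],[0,0,0,0,0,0,0],[0,0,0,0,0,0,0]],
])

```text
time: 27.35
tool_pos: [0.5461, -0.0359, 0.2291]
ee_rot: [3.141, 0.0, 1.491]
wrist_force: [-9.0, 4.2, 23.1]
width: 0.0008
finger_force: 11.9
```

step_arm([
  [[0,0,-10,0,0,0,0],[0,0,-50,0,0,0,0],[0,0,-55,0,0,0,0],[0,0,-55,0,0,0,94],[-20,0,0,0,0,0,94],[0,0,0,0,0,0,94]],
])

```text
time: 28.1
tool_pos: [0.5445, -0.0575, 0.3931]
ee_rot: [-3.139, 0.001, 1.488]
wrist_force: [-0.4, 0.6, 0.1]
width: 0.0272
finger_force: 0.0
```

```bash
python3 look.py w7 lever_end:.022 lever_axis:.032 carriage_grip:.079 can_center:.06
python3 - <<'E'
from h import *
o=robot.get_obs();W=eyes.snapshot('wrist')
S={n:eyes.snapshot(n) for n in('scene','top')}
M=np.array([.5455,-.0782,.032])
q='lever_end'
rs=[ray(W,models.tip_of(W,q)[0]['xy'],o)]
for n in S:
    for x in models.tip_of(S[n],q)[:3]:
        p=atz(S[n],x['xy'],.022); print(n,np.round(x['xy'],1),round(x['confidence'],2),p)
        if abs(p[1]+.018)<.05: rs.append(ray(S[n],x['xy']))
print(len(rs),meet(rs))
u=np.array([.08,.997])
for a in (.785,.9,.96):
    t=.785-a; P=np.r_[M[:2]+.06*np.cos(t)*u, M[2]+.06*np.sin(t)]; print(a,P,proj(W,P,o),proj(S['scene'],P),proj(S['top'],P))
x=models.tip_of(S['scene'],'pack_center');print(x[0]['xy'] if x else None)
E
```

```text
28.1 [ 0.5445 -0.0575  0.3931] [-3.1391e+00  1.4000e-03  1.4882e+00] [-0.4  0.6  0.1] 0.027212717816915
lever_end [321.3 192.5] 0.7 [ 0.548  -0.0226  0.022 ]
lever_axis [323.8 244.9] 0.61 [ 0.5462 -0.0769  0.032 ]
carriage_grip [375.9 292. ] 0.72 [ 0.5928 -0.1138  0.079 ]
can_center [112.7  84.6] 0.79 [0.3781 0.089  0.06  ]
scene [452.5 298.4] 0.74 [0.57173349 0.35260513 0.022     ]
scene [328.8 209.6] 0.56 [ 0.54602246 -0.01809806  0.022     ]
top [155.2 228.9] 0.58 [0.60121035 0.38967269 0.022     ]
top [329.5 268.3] 0.48 [ 0.54625235 -0.01436629  0.022     ]
3 (array([ 0.54729858, -0.01685893,  0.02490876]), [np.float64(0.002627193892285813), np.float64(0.000320368713183228), np.float64(0.0029179624238571678)])
0.785 [ 0.5503  -0.01838  0.032  ] [323.80944503 191.87858465] [327.79855163 208.55626206] [331.55274128 265.98683478]
0.9 [ 0.55026829 -0.01877512  0.0251152 ] [323.75927371 191.37342979] [327.63211982 209.93027717] [331.64705131 266.49300508]
0.96 [ 0.55022669 -0.01929366  0.02155351] [323.73311943 191.42220462] [327.45344261 210.56685024] [331.83407533 266.77600627]
[262.8, 176.0]
```

step_arm([
  [[33.5,-44,0,0,0,0,94],[33.5,-44,0,0,0,0,94],[33.5,-44,0,0,0,0,94],[33.5,-44,0,0,0,0,94],[0,0,0,0,0,0,94],[0,0,0,0,0,0,94]],
])

```text
time: 29.45
tool_pos: [0.3802, 0.0916, 0.3951]
ee_rot: [3.14, 0.0, 1.491]
wrist_force: [0.5, 0.6, -0.3]
width: 0.0944
finger_force: 0.0
```

step_arm([
  [[0,0,50,0,0,0,94],[0,0,50,0,0,0,94],[0,0,28,0,0,0,94],[0,0,0,0,0,0,94],[0,0,0,0,0,0,40],[0,0,0,0,0,0,40],[0,0,0,0,0,0,40],[0,0,0,0,0,0,40],[0,0,0,0,0,0,40],[0,0,-20,0,0,0,40],[0,0,-20,0,0,0,40],[16,12,0,0,0,0,40],[32,25,0,0,0,0,40],[32,25,0,0,0,0,40],[32,24,0,0,0,0,40],[0,0,0,0,0,0,40],[0,0,0,0,0,0,40]],
])

```text
time: 31.58
tool_pos: [0.4742, 0.1962, 0.3056]
ee_rot: [-3.139, 0.001, 1.491]
wrist_force: [0.0, 1.2, -2.7]
width: 0.0588
finger_force: 30.0
```

step_arm([
  [[0,0,20,0,0,0,40],[0,0,10,0,0,0,40],[0,0,3,0,0,0,40],[0,0,1.5,0,0,0,40],[0,0,0,0,0,0,40]],
])

```text
time: 32.2
tool_pos: [0.4748, 0.1964, 0.2727]
ee_rot: [3.141, -0.0, 1.491]
wrist_force: [-0.4, -0.0, -3.2]
width: 0.0593
finger_force: 30.0
```

step_arm([
  [[0,0,1,0,0,0,40],[0,0,1,0,0,0,40],[0,0,0,0,0,0,40]],
])

```text
time: 32.58
tool_pos: [0.4748, 0.1966, 0.2714]
ee_rot: [3.14, -0.001, 1.491]
wrist_force: [-1.9, 0.4, 4.9]
width: 0.0594
finger_force: 30.0
```

Contact. Release and rise.

step_arm([
  [[0,0,0,0,0,0,94],[0,0,0,0,0,0,94],[0,0,0,0,0,0,94],[0,0,0,0,0,0,94],[0,0,-20,0,0,0,94],[0,0,-55,0,0,0,94],[0,0,-55,0,0,0,94],[-50,-20,0,0,0,0,94],[-50,-20,0,0,0,0,94],[-30,0,0,0,0,0,94],[0,0,0,0,0,0,94],[0,0,0,0,0,0,94]],
])

```text
time: 34.08
tool_pos: [0.4246, 0.0704, 0.4001]
ee_rot: [3.142, -0.001, 1.491]
wrist_force: [-1.2, 0.2, 0.4]
width: 0.0941
finger_force: 0.0
```

```bash
python3 look.py w8 can_center:.064 carriage_grip:.079 lever_axis:.032 lever_end:.022
python3 - <<'E'
from h import *
S={n:eyes.snapshot(n) for n in('scene','top')}
for q in ['can_center','pack_center','carriage_grip','jaw_face','lever_end','multimeter_center','reel_center','tip_cleaner_center']:
  for n in S: print(q,n,[(np.round(x['xy'],1).tolist(),round(x['confidence'],2)) for x in models.tip_of(S[n],q)[:2]])
E
```

```text
34.08 [0.4246 0.0704 0.4001] [ 3.1416e+00 -6.0000e-04  1.4908e+00] [-1.2  0.2  0.4] 0.09408716755239256
lever_axis [627.6 309.7] 0.41 [ 0.7707 -0.0562  0.032 ]
can_center scene [([416.8, 223.5], 0.95)]
can_center top []
pack_center scene [([261.1, 174.8], 0.62)]
pack_center top [([412.1, 259.1], 0.61)]
carriage_grip scene [([288.9, 187.4], 0.8), ([486.8, 334.6], 0.74)]
carriage_grip top [([381.6, 248.5], 0.65), ([121.8, 215.6], 0.61)]
jaw_face scene [([274.4, 183.3], 0.71), ([487.1, 349.1], 0.6)]
jaw_face top [([120.2, 197.1], 0.8), ([383.0, 245.7], 0.68)]
lever_end scene [([455.0, 299.7], 0.54)]
lever_end top [([330.3, 266.6], 0.78), ([157.5, 227.6], 0.63)]
multimeter_center scene [([256.2, 266.8], 0.73), ([284.1, 201.0], 0.6)]
multimeter_center top [([359.3, 170.3], 0.68), ([329.2, 241.0], 0.36)]
reel_center scene [([337.1, 309.0], 0.65)]
reel_center top [([262.6, 175.3], 0.75)]
tip_cleaner_center scene []
tip_cleaner_center top [([511.2, 282.9], 0.56)]
```

```bash
python3 -c "
from bench import robot
print(robot.close_job())"
```

```text
the job is handed in; nothing more can be done
None
```

I handed the job in at about 34 s. The sliding jaw is on the rail against the pack, and the knob handle was pressed down to what felt like its stop (about 23 N). The can is back where it stood in the tray. The hand-in gave no verdict; the last camera readings showed nothing out of place, though they were partial and did not measure the knob angle.

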